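# Hang the loose lint-roller refill on the empty post

## Task

Thread the tall hollow lint-roller refill that stands loose on the folding counter onto the empty post of the roll holders, so that it sits upright all the way down on the holder's base, and let go of it. Leave the short tape roll and the refill that is already on the other holder where they are.

Things in the scene. Friction and masses are not known exactly. Their poses are not given: they have to be found in the camera images.
- refill_mid (a point): Centre (on the axis, half-way up) of the loose refill to hang: hollow white paper roll on a brown card core, 58 mm diameter, 80 mm tall, bore 42 mm right through, about 90 g. Stands upright in the front row, nearest the robot, in any order with the short tape roll and a closed white tub with grey lid (60 mm diameter, 72 mm tall, no hole). z runs along the bore.
- post_tip (a point): Top of the empty holder's upright steel post (14 mm diameter, rounded tip), on its axis, 79 mm above the counter; z is up. The fixed holder's square dark steel base (100 x 100 mm, 12 mm thick) lies flat around the post; a roll fully home rests on it, anywhere within the bore's play. It stands behind the front row, left or right of an identical occupied holder.
- spare_mid (a point): Centre of the refill already on the other, identical holder (same roll: 58 mm diameter, 80 mm tall; its top is 92 mm above the counter). To be left there.
- tape_mid (a point): Centre of the short tape roll standing loose on the counter in the front row: same paper, core, 58 mm diameter and 42 mm bore as the refill, but only 36 mm tall. To be left there.
Not all that is in view belongs to the job. What is shaped like the part that bears refill_mid but yellow is not meant. What is shaped like the part that bears post_tip but turquoise is not meant.

How it is judged:
By the outcome, as a careful person would: the job done as asked, in the order asked, and still so for the second after the job is handed in, with the robot touching nothing.
It also fails if it takes over 38 s, if anything falls off the work surface, if the arm or the gripper's body presses on something with over 40 N, if the wrist force passes 120 N, or if a joint passes its speed limit or range.

## Robot

A 6-joint arm with a two-finger parallel gripper is mounted at the origin on the work surface. World frame = base frame: x ahead of the robot, y to its left, z up, the work surface at z = 0. Lengths are in m, angles in rad, forces in N, time in s.
With the tool pointing down it reaches from about 0.35 to 0.775 m from the base axis. Payload 5.5 kg.
Tool frame: the origin (TCP) lies at the very end of the fingers, on their centre line; the grasp point (between the pads) lies 19 mm behind it; z points along the fingers, y is the line along which they close (so a half turn about z gives the same grasp; the last joint's range is limited). The gripper opens to 85 mm and grips with 20 to 120 N. Pads are 22 mm wide; open, the fingers measure 114 mm over their backs; the gripper's body (76 mm by 85 mm) begins 54 mm behind the grasp point. The pads swing forward as they close: fully open they stand 13 mm farther back than shut.
Start: joints at [1.142, 0.313, 0.046, 1.304, 0, 1.431], TCP at [0.164, 0.551, 0.231] pointing down, gripper open.
Joint ranges: [-2.76, 2.76], [-0.86, 1.69], [-1.03, 1.26], [-2.2, 2.34], [-1.47, 1.5], [-3.14, 3.14]. Speed limits (rad/s): [2.57, 2.57, 3.14, 3.14, 3.14, 3.14].

## Interface

Orientations are given as a unit quaternion [w, x, y, z].
In Python, from workcell import env, imaging, ticket gives the robot as it stands. The module is installed in compiled form; this text tells all that it offers.
- The arm moves only by the tool apply_moves, never from a script. Its argument "rows" is a list of rows, each an object with "xyz": the shift along the tool's x, y, z in mm, a list of three; "turn": the turn, a rotation vector about the tool's x, y, z in rad, a list of three; "grip": the opening, from 0 (shut) to 1 (fully open). A call has 1 to 12 rows; each row is the pose to reach, as a shift and turn from the pose commanded when the call began, along the tool's axes at that moment; what a row does not reach only later rows make up. A row lasts 1/12 s, in which the tool goes at most 41.7 mm and 7.16 degrees, less where a joint would pass 70% of its speed; a pose out of reach is approached as far as the arm can. A call with a gripper value outside its range is refused whole. The fingers move at their own pace and stop on an object; "force" is the grip in N (left out, the last holds). Time passes only in rows, so rows that repeat a pose let the fingers close. It gives the time, the measured TCP pose, the force, the opening and the grip force at its end, in the units of the state.
- env.get_state(): the state, without advancing time (a new reading comes with each control period).
- imaging.read_camera(name): name is "scene" or "top"; returns a dict with "color" (420x560x3 uint8, blue, green, red), "z_map" (420x560 float32, m along the optical axis (not along the pixel's ray), 0 where there is no reading), "camera_matrix" (3x3 intrinsics, pixels), "view" (4x4, takes a point from world to camera coordinates). Camera axes: x right, y down, z forward; pixel columns grow to the right and rows downward; lengths in m; the calibration is good to about 2 mm. A picture is of the moment at which its call begins.
- ticket.hand_in(): hands the job in; it is judged then, once.
The state is a dict: "clock": time; "joint_pos": joint angles; "qvel": joint speeds; "tau": joint torques, N m; "tcp_pos": TCP position; "orientation": TCP orientation; "wrist_force": force on the tool from outside, world axes, zero at the start; "ft_torque": the same for the moment, N m; "finger_gap": finger opening in m; "grip_force": force on a finger pad.
Only numpy, scipy, OpenCV 4.12 (cv2) and the standard library are available. Lean on these libraries where they do the work, as an engineer would, in place of code of your own. Each camera call takes 0.05 s, during which the arm holds its last target. There are 200 camera calls.

## Working session

There is one attempt and no reset: what is moved stays moved. The work goes in short steps, Python scripts to look and compute and a tool call to move; the robot and the scene stay as the last step left them, time stands still between calls to the robot, and variables do not carry over. Pictures are saved under pics/ and viewed, at most 10 in all, crops included, and the job is handed in when it is done.

Besides the shell and the picture viewer there is one more tool, called after "Emit:" by a JSON object that holds its "name" and its "arguments". apply_moves: Moves the arm, as the interface text tells. Its arguments: {"type":"object","properties":{"rows":{"type":"array"},"force":{"type":"number"}},"required":["rows"]}

```bash
mkdir -p pics; cat > h.py <<'E'
import numpy as np, cv2
from workcell import env, imaging, ticket
def cloud(r):
    z=r["z_map"];K=r["camera_matrix"];v,u=np.indices(z.shape)
    p=np.stack([(u-K[0,2])/K[0,0]*z,(v-K[1,2])/K[1,1]*z,z],-1)
    T=np.linalg.inv(r["view"]);w=p@T[:3,:3].T+T[:3,3];w[z==0]=np.nan
    return w
E
python3 - <<'E'
from h import *
a=imaging.read_camera("scene");b=imaging.read_camera("top")
for n,r in (("scene",a),("top",b)):
    np.savez(n,**r);cv2.imwrite(f"pics/{n}0.png",r["color"])
w=cloud(b);print(np.nanmin(w,(0,1)),np.nanmax(w,(0,1)))
# blobs above 25mm in top
m=((w[...,2]>0.025)).astype(np.uint8)
n,l,s,c=cv2.connectedComponentsWithStats(m)
for i in range(1,n):
    if s[i,4]>60:
        q=w[l==i];print(i,s[i],c[i].round(),np.median(q,0).round(3),q.min(0).round(3),q.max(0).round(3))
s=env.get_state();print(s)
E
```

```text
[ 0.03147783 -0.98048941 -0.76621626] [1.26209387 1.17061606 0.40680765]
1 [ 372   30  106   82 8215] [424.  71.] [ 0.839 -0.244  0.11 ] [ 0.769 -0.362  0.025] [ 0.934 -0.14   0.12 ]
2 [ 126   38  105   60 1467] [176.  66.] [0.872 0.328 0.045] [0.795 0.199 0.025] [0.928 0.44  0.058]
3 [144  50  33  31 210] [164.  66.] [0.866 0.348 0.028] [0.834 0.328 0.025] [0.908 0.405 0.034]
4 [177  56  33  29 214] [197.  72.] [0.853 0.267 0.028] [0.824 0.249 0.025] [0.895 0.326 0.035]
6 [ 510   61   50   40 1143] [533.  80.] [ 0.82  -0.488  0.109] [ 0.799 -0.526  0.025] [ 0.857 -0.468  0.175]
11 [310  80  27  28 259] [323.  91.] [ 0.816 -0.024  0.045] [ 0.77  -0.053  0.025] [0.833 0.009 0.057]
16 [546 116  14  36 343] [554. 134.] [ 0.713 -0.559  0.051] [ 0.679 -0.585  0.025] [ 0.756 -0.553  0.088]
21 [364 146  31  30 598] [379. 161.] [ 0.64  -0.15   0.081] [ 0.612 -0.179  0.025] [ 0.67  -0.122  0.098]
23 [111 156  26  29 192] [123. 170.] [0.614 0.444 0.028] [0.583 0.414 0.025] [0.649 0.474 0.034]
39 [139 192  34  40 257] [155. 211.] [0.52  0.366 0.027] [0.474 0.326 0.025] [0.565 0.405 0.035]
43 [2
[... 812 characters left out ...]
]
{'clock': 0.1, 'joint_pos': array([ 1.14241635e+00,  3.13913210e-01,  4.50792609e-02,  1.30357740e+00,
       -4.63388330e-05,  1.43117032e+00]), 'qvel': array([ 0.00030131, -0.00026104,  0.00337795, -0.00059156,  0.00055938,
       -0.00247941]), 'tau': array([ 3.47583969e-03, -4.81724882e+01,  2.99244922e+01,  1.27396695e-02,
       -1.35405307e-04,  1.13623415e-05]), 'tcp_pos': array([0.16358259, 0.55076697, 0.23049946]), 'orientation': array([-2.04024120e-04,  1.43875857e-01,  9.89595415e-01, -7.81656736e-04]), 'wrist_force': array([-0.90681028, -0.82051525,  0.59807162]), 'ft_torque': array([-0.01646852, -0.02746421,  0.00693426]), 'grip_force': 0.0, 'finger_gap': 0.08503368256220596}
```

View pics/top0.png

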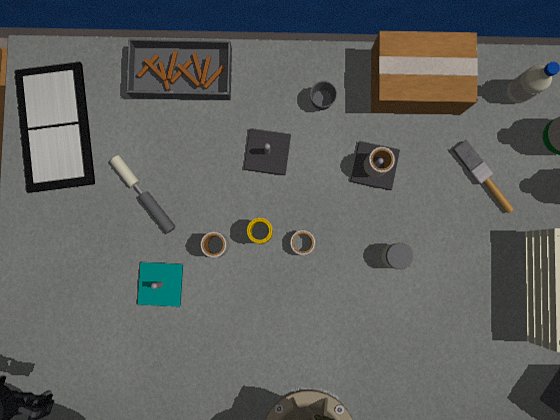

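View pics/scene0.png

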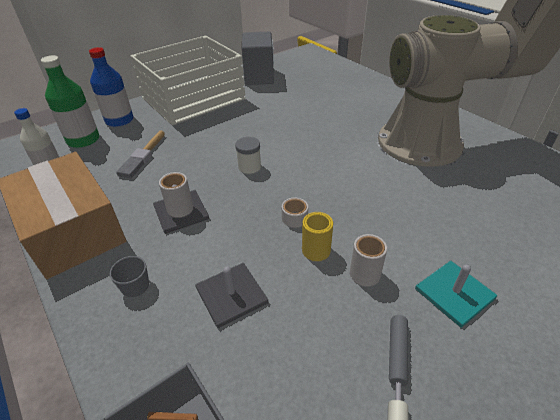

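Top view: the tall white roll is at (213,244), with scene pixel (368,260). Lookalikes are the yellow roll (259,230), the short tape (302,242), the tub (398,255) and the spare on its holder (380,160). The empty dark holder's post is at (267,148), and the turquoise decoy is at (155,285). I choose (213,244) and (267,148), and will check them with one close crop.

```bash
cat >> h.py <<'E'
from scipy.optimize import least_squares
def load(n): return dict(np.load(n+".npz"))
def rim(w,c,lo,hi,R=0.045):
    m=(np.hypot(w[...,0]-c[0],w[...,1]-c[1])<R)&(w[...,2]>lo)&(w[...,2]<hi);q=w[m]
    (y,x),r=cv2.minEnclosingCircle((q[:,[1,0]]*1000).astype(np.float32))
    f=least_squares(lambda p:np.hypot(q[:,0]-p[0],q[:,1]-p[1])-0.025,c[:2],loss="soft_l1",f_scale=.002)
    return len(q),(x/1000,y/1000,r/1000),f.x.round(4),np.median(q[:,2])
E
python3 - <<'E'
from h import *
for n in("scene","top"):
    w=cloud(load(n))
    print(n,"refill",rim(w,(.447,.224),.074,.088),"spare",rim(w,(.64,-.15),.086,.1))
    m=(abs(w[...,0]-.66)<.06)&(abs(w[...,1]-.11)<.07)&(w[...,2]>.03)&(w[...,2]<.1)
    q=w[m];
    print(len(q), np.c_[np.argwhere(m),q.round(3)][np.argsort(-q[:,2])][:14])
    b=w[(abs(w[...,0]-.66)<.09)&(abs(w[...,1]-.11)<.09)&(w[...,2]>.008)&(w[...,2]<.016)]
    r=cv2.minAreaRect((b[:,:2]*1000).astype(np.float32));print("base",len(b),r)
c=np.hstack([cv2.resize(load("top")["color"][120:280,180:340],(400,400)),cv2.resize(load("scene")["color"][190:350,260:420],(400,400))])
cv2.imwrite("pics/crop1.png",c)
E
```

```text
scene refill (422, (0.44485675048828127, 0.22355010986328125, 0.029851034164428712), array([0.4457, 0.2249]), np.float64(0.07952824426061206)) spare (274, (0.6407672119140625, -0.1488493194580078, 0.03043475341796875), array([ 0.6415, -0.148 ]), np.float64(0.09121348612356883))
168 [[2.68e+02 2.25e+02 6.72e-01 1.08e-01 8.00e-02]
 [2.68e+02 2.26e+02 6.71e-01 1.09e-01 7.90e-02]
 [2.67e+02 2.29e+02 6.66e-01 1.11e-01 7.90e-02]
 [2.67e+02 2.28e+02 6.67e-01 1.09e-01 7.90e-02]
 [2.67e+02 2.27e+02 6.68e-01 1.08e-01 7.90e-02]
 [2.66e+02 2.27e+02 6.67e-01 1.06e-01 7.90e-02]
 [2.69e+02 2.27e+02 6.70e-01 1.11e-01 7.80e-02]
 [2.68e+02 2.28e+02 6.68e-01 1.11e-01 7.80e-02]
 [2.67e+02 2.25e+02 6.70e-01 1.05e-01 7.80e-02]
 [2.69e+02 2.24e+02 6.74e-01 1.08e-01 7.80e-02]
 [2.67e+02 2.26e+02 6.69e-01 1.06e-01 7.80e-02]
 [2.69e+02 2.26e+02 6.71e-01 1.10e-01 7.80e-02]
 [2.69e+02 2.28e+02 6.69e-01 1.12e-01 7.80e-02]
 [2.68e+02 2.29e+02 6.66e-01 1.11e-01 7.80e-02]]
base 2404 ((669.63134765625, 108.82329559326172), (101.49201965332031, 99.93598937988281), 82.98816680908203)
top refill (257, (0.44517388916015
[... 327 characters left out ...]
-01 7.90e-02]
 [1.44e+02 2.67e+02 6.73e-01 1.06e-01 7.90e-02]
 [1.44e+02 2.64e+02 6.73e-01 1.13e-01 7.90e-02]
 [1.46e+02 2.64e+02 6.68e-01 1.13e-01 7.90e-02]
 [1.43e+02 2.65e+02 6.75e-01 1.11e-01 7.90e-02]
 [1.45e+02 2.64e+02 6.71e-01 1.13e-01 7.90e-02]
 [1.46e+02 2.66e+02 6.68e-01 1.08e-01 7.90e-02]
 [1.44e+02 2.69e+02 6.73e-01 1.01e-01 7.90e-02]
 [1.47e+02 2.65e+02 6.66e-01 1.10e-01 7.80e-02]
 [1.44e+02 2.65e+02 6.73e-01 1.11e-01 7.80e-02]
 [1.43e+02 2.68e+02 6.75e-01 1.04e-01 7.80e-02]
 [1.43e+02 2.66e+02 6.75e-01 1.08e-01 7.80e-02]
 [1.44e+02 2.66e+02 6.73e-01 1.08e-01 7.70e-02]]
base 1484 ((668.7042236328125, 107.11376953125), (139.5415802001953, 133.91392517089844), 27.546218872070312)
```

View pics/crop1.png

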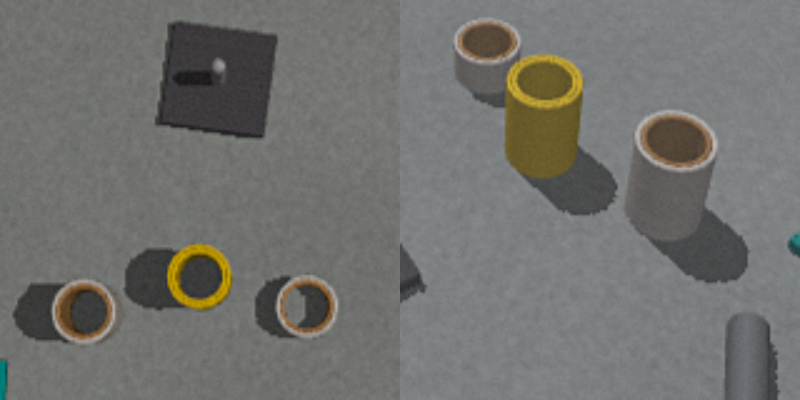

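The crop confirms the choice: the tall white roll with a brown core (left crop (84,312)) and the bare dark holder (219,70). Both cameras agree on the positions: refill (0.445, 0.223), top 0.080; post (0.670, 0.108), top 0.079. The closing line will be about 19° from x, clear of the yellow roll. Moving above it now.

Emit:
{"name": "apply_moves", "arguments": {"rows": [{"xyz":[-363,-234,80],"turn":[0,0,0.95],"grip":1},{"xyz":[-363,-234,80],"turn":[0,0,0.95],"grip":1},{"xyz":[-363,-234,80],"turn":[0,0,0.95],"grip":1},{"xyz":[-363,-234,80],"turn":[0,0,0.95],"grip":1},{"xyz":[-363,-234,80],"turn":[0,0,0.95],"grip":1},{"xyz":[-363,-234,80],"turn":[0,0,0.95],"grip":1},{"xyz":[-363,-234,80],"turn":[0,0,0.95],"grip":1},{"xyz":[-363,-234,80],"turn":[0,0,0.95],"grip":1},{"xyz":[-363,-234,80],"turn":[0,0,0.95],"grip":1},{"xyz":[-363,-234,80],"turn":[0,0,0.95],"grip":1},{"xyz":[-363,-234,80],"turn":[0,0,0.95],"grip":1},{"xyz":[-363,-234,80],"turn":[0,0,0.95],"grip":1}]}}

```text
clock: 1.1
tcp_pos: [0.4474, 0.22, 0.1499]
orientation: [0.0, 0.583, 0.813, -0.001]
wrist_force: [0.1, 0.1, 0.5]
finger_gap: 0.0853
grip_force: 0.0
```

```bash
python3 - <<'E'
from h import *
from scipy.spatial.transform import Rotation as Ro
s=env.get_state();R=Ro.from_quat(np.roll(s["orientation"],-1)).as_matrix();print(s["tcp_pos"],R.round(3),s["clock"],s["joint_pos"].round(2))
print("to refill",R.T@(np.array([.445,.223,.036])-s["tcp_pos"])*1000)
a=imaging.read_camera("scene");cv2.imwrite("pics/s1.png",a["color"])
w=cloud(a);print(rim(w,(.445,.223),.074,.088))
E
```

```text
[0.44735903 0.22003445 0.14994322] [[-0.32   0.947 -0.001]
 [ 0.947  0.32  -0.001]
 [-0.001 -0.001 -1.   ]] 1.1 [ 0.3   0.21 -0.3   1.07 -0.    1.54]
to refill [  3.69321339  -1.16809763 113.94038862]
(411, (0.4433544006347656, 0.22380055236816407, 0.03020207405090332), array([0.4456, 0.2249]), np.float64(0.07957409996971299))
```

View pics/s1.png

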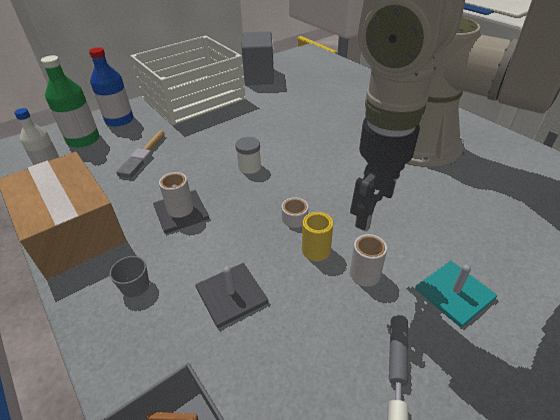

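The picture shows the gripper (367,205) standing over the refill (368,260), with everything else unmoved. A small correction, then down and close.

Emit:
{"name": "apply_moves", "arguments": {"rows": [{"xyz":[4,-1,20],"turn":[0,0,0],"grip":1},{"xyz":[4,-1,50],"turn":[0,0,0],"grip":1},{"xyz":[4,-1,80],"turn":[0,0,0],"grip":1},{"xyz":[4,-1,105],"turn":[0,0,0],"grip":1},{"xyz":[4,-1,114],"turn":[0,0,0],"grip":1},{"xyz":[4,-1,114],"turn":[0,0,0],"grip":1},{"xyz":[4,-1,114],"turn":[0,0,0],"grip":0.5},{"xyz":[4,-1,114],"turn":[0,0,0],"grip":0.5},{"xyz":[4,-1,114],"turn":[0,0,0],"grip":0.5},{"xyz":[4,-1,114],"turn":[0,0,0],"grip":0.5},{"xyz":[4,-1,114],"turn":[0,0,0],"grip":0.5},{"xyz":[4,-1,114],"turn":[0,0,0],"grip":0.5}], "force": 30}}

```text
clock: 2.15
tcp_pos: [0.4441, 0.2278, 0.0393]
orientation: [0.001, 0.58, 0.814, 0.002]
wrist_force: [-2.5, 0.6, 6.9]
finger_gap: 0.0584
grip_force: 32.3
```

Gripped (gap 58.4 mm, 32 N). Lift and look.

Emit:
{"name": "apply_moves", "arguments": {"rows": [{"xyz":[0,0,-15],"turn":[0,0,0],"grip":0.5},{"xyz":[0,0,-40],"turn":[0,0,0],"grip":0.5},{"xyz":[0,0,-70],"turn":[0,0,0],"grip":0.5},{"xyz":[0,0,-100],"turn":[0,0,0],"grip":0.5},{"xyz":[0,0,-115],"turn":[0,0,0],"grip":0.5},{"xyz":[0,0,-120],"turn":[0,0,0],"grip":0.5},{"xyz":[0,0,-120],"turn":[0,0,0],"grip":0.5},{"xyz":[0,0,-120],"turn":[0,0,0],"grip":0.5}]}}

```text
clock: 2.82
tcp_pos: [0.4426, 0.2269, 0.1569]
orientation: [-0.0, 0.581, 0.814, -0.0]
wrist_force: [0.8, 0.3, -1.0]
finger_gap: 0.0583
grip_force: 32.7
```

```bash
python3 - <<'E'
from h import *
from scipy.spatial.transform import Rotation as Ro
s=env.get_state();R=Ro.from_quat(np.roll(s["orientation"],-1)).as_matrix();print(s["tcp_pos"],R.round(3),s["clock"],s["wrist_force"],s["finger_gap"])
print("to post, z same",R.T@(np.array([.6695,.1085,s["tcp_pos"][2]])-s["tcp_pos"])*1000)
a=imaging.read_camera("scene");w=cloud(a)
m=(np.hypot(w[...,0]-.445,w[...,1]-.225)<.06)&(w[...,2]>.03)
# lowest visible points: bottom of the roll
q=w[m];print(np.percentile(q[:,2],[0,1,3,5]))
lo=q[(q[:,2]<.14)];print(len(lo))
for z in np.arange(.09,.16,.01):
    k=lo[abs(lo[:,2]-z)<.005]
    if len(k)>15:
        f=least_squares(lambda p:np.hypot(k[:,0]-p[0],k[:,1]-p[1])-.029,(.445,.225),loss="soft_l1",f_scale=.002);print(z,len(k),f.x.round(4))
cv2.imwrite("pics/s2.png",cv2.resize(a["color"][120:330,230:510],(800,600)))
E
```

```text
[0.44263971 0.22687331 0.15688682] [[-0.326  0.945 -0.   ]
 [ 0.945  0.326  0.   ]
 [ 0.    -0.    -1.   ]] 2.8167 [ 0.77966209  0.27604768 -0.9868108 ] 0.05831173485407478
to post, z same [-1.85834776e+02  1.75906985e+02 -1.50148455e-02]
[0.11770622 0.12766351 0.14543641 0.16703949]
322
0.11999999999999998 103 [0.4438 0.2229]
0.12999999999999998 141 [0.4439 0.2229]
0.13999999999999996 78 [0.4438 0.2231]
```

View pics/s2.png

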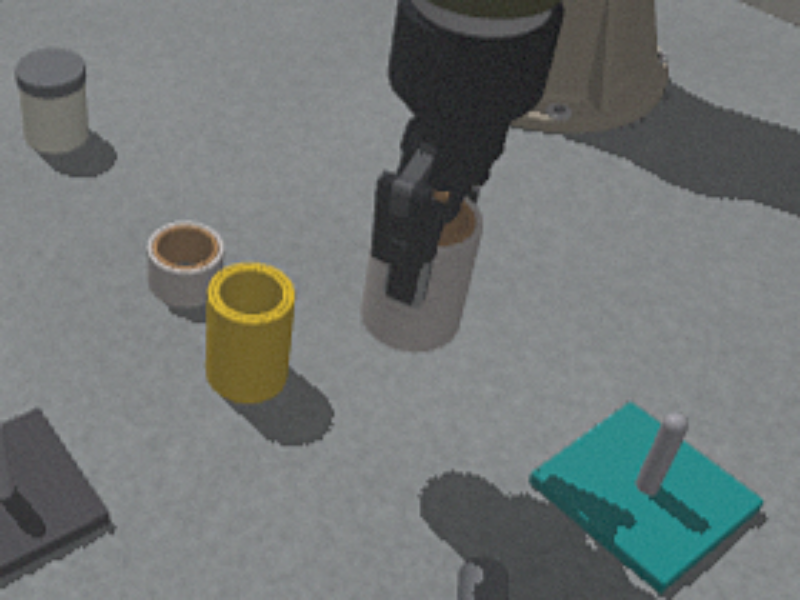

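The roll is held upright, with its lower end at crop (412,340); axis measured at (0.444, 0.223), bottom about 0.118, clear of the 79 mm post. Carrying it over the post.

Emit:
{"name": "apply_moves", "arguments": {"rows": [{"xyz":[-15,15,0],"turn":[0,0,0],"grip":0.5},{"xyz":[-36,35,0],"turn":[0,0,0],"grip":0.5},{"xyz":[-60,58,0],"turn":[0,0,0],"grip":0.5},{"xyz":[-85,82,0],"turn":[0,0,0],"grip":0.5},{"xyz":[-110,106,0],"turn":[0,0,0],"grip":0.5},{"xyz":[-135,130,0],"turn":[0,0,0],"grip":0.5},{"xyz":[-158,153,0],"turn":[0,0,0],"grip":0.5},{"xyz":[-175,169,0],"turn":[0,0,0],"grip":0.5},{"xyz":[-182,176,0],"turn":[0,0,0],"grip":0.5},{"xyz":[-182,176,0],"turn":[0,0,0],"grip":0.5},{"xyz":[-182,176,0],"turn":[0,0,0],"grip":0.5}]}}

```text
clock: 3.78
tcp_pos: [0.6675, 0.1119, 0.1547]
orientation: [-0.002, 0.581, 0.814, -0.001]
wrist_force: [-0.4, 0.2, -1.0]
finger_gap: 0.0585
grip_force: 32.7
```

```bash
python3 - <<'E'
from h import *
from scipy.spatial.transform import Rotation as Ro
s=env.get_state();R=Ro.from_quat(np.roll(s["orientation"],-1)).as_matrix();print(s["tcp_pos"],R.round(3),s["clock"],s["wrist_force"],s["finger_gap"])
a=imaging.read_camera("scene");w=cloud(a)
c=np.array([.67,.108])
q=w[(np.hypot(w[...,0]-c[0],w[...,1]-c[1])<.05)&(w[...,2]>.085)&(w[...,2]<.16)];print(q[:,2].min())
for z in np.arange(.09,.16,.01):
    k=q[abs(q[:,2]-z)<.005]
    if len(k)>15:
        f=least_squares(lambda p:np.hypot(k[:,0]-p[0],k[:,1]-p[1])-.029,c,loss="soft_l1",f_scale=.002);print(z,len(k),f.x.round(4),"corr",(R.T@np.r_[np.array([.6695,.1085])-f.x,0]*1000).round(1))
cv2.imwrite("pics/s3.png",cv2.resize(a["color"][150:360,100:380],(800,600)))
E
```

```text
[0.66751317 0.11193765 0.15471755] [[-0.325  0.946 -0.004]
 [ 0.946  0.325  0.   ]
 [ 0.002 -0.004 -1.   ]] 3.7833 [-0.44436004  0.15188258 -1.02731641] 0.05850595966586796
0.11502556375014844
0.11999999999999998 133 [0.6686 0.1077] corr [ 0.4  1.1 -0. ]
0.12999999999999998 148 [0.6687 0.1079] corr [ 0.3  1.  -0. ]
0.13999999999999996 149 [0.6687 0.1078] corr [ 0.4  1.  -0. ]
0.14999999999999997 132 [0.669  0.1079] corr [ 0.4  0.7 -0. ]
0.15999999999999998 81 [0.674  0.1096] corr [ 0.4 -4.6  0. ]
```

View pics/s3.png

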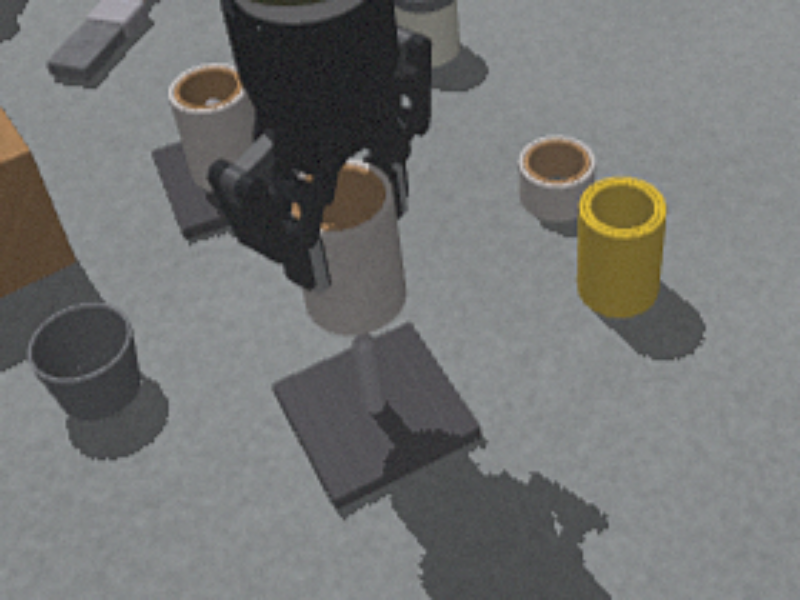

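The roll (lower end at crop (355,325)) hangs over the post (365,345), within 1 mm of its axis. Bottom is at about 0.115, so it has 103 mm to go. Lowering 98 first.

Emit:
{"name": "apply_moves", "arguments": {"rows": [{"xyz":[0,1,15],"turn":[0,0,0],"grip":0.5},{"xyz":[0,1,30],"turn":[0,0,0],"grip":0.5},{"xyz":[0,1,45],"turn":[0,0,0],"grip":0.5},{"xyz":[0,1,60],"turn":[0,0,0],"grip":0.5},{"xyz":[0,1,75],"turn":[0,0,0],"grip":0.5},{"xyz":[0,1,87],"turn":[0,0,0],"grip":0.5},{"xyz":[0,1,94],"turn":[0,0,0],"grip":0.5},{"xyz":[0,1,98],"turn":[0,0,0],"grip":0.5},{"xyz":[0,1,98],"turn":[0,0,0],"grip":0.5},{"xyz":[0,1,98],"turn":[0,0,0],"grip":0.5}]}}

```text
clock: 4.67
tcp_pos: [0.6697, 0.1128, 0.0598]
orientation: [0.0, 0.58, 0.814, 0.0]
wrist_force: [0.4, 0.9, -0.6]
finger_gap: 0.058
grip_force: 32.8
```

Emit:
{"name": "apply_moves", "arguments": {"rows": [{"xyz":[0,0,2],"turn":[0,0,0],"grip":0.5},{"xyz":[0,0,4],"turn":[0,0,0],"grip":0.5},{"xyz":[0,0,4],"turn":[0,0,0],"grip":0.5},{"xyz":[0,0,4],"turn":[0,0,0],"grip":0.5}]}}

```text
clock: 5.0
tcp_pos: [0.6696, 0.1126, 0.0555]
orientation: [0.0, 0.581, 0.814, 0.0]
wrist_force: [-0.8, 0.1, -1.6]
finger_gap: 0.0584
grip_force: 32.8
```

Emit:
{"name": "apply_moves", "arguments": {"rows": [{"xyz":[0,0,1],"turn":[0,0,0],"grip":0.5},{"xyz":[0,0,2],"turn":[0,0,0],"grip":0.5},{"xyz":[0,0,3],"turn":[0,0,0],"grip":0.5},{"xyz":[0,0,3],"turn":[0,0,0],"grip":0.5},{"xyz":[0,0,3],"turn":[0,0,0],"grip":0.5}]}}

```text
clock: 5.42
tcp_pos: [0.6694, 0.1126, 0.0521]
orientation: [-0.0, 0.581, 0.814, -0.0]
wrist_force: [-0.9, 0.2, -1.6]
finger_gap: 0.058
grip_force: 32.8
```

Emit:
{"name": "apply_moves", "arguments": {"rows": [{"xyz":[0,0,1],"turn":[0,0,0],"grip":0.5},{"xyz":[0,0,2],"turn":[0,0,0],"grip":0.5},{"xyz":[0,0,2],"turn":[0,0,0],"grip":0.5},{"xyz":[0,0,2],"turn":[0,0,0],"grip":0.5}]}}

```text
clock: 5.75
tcp_pos: [0.6697, 0.1126, 0.0513]
orientation: [0.0, 0.581, 0.814, 0.0]
wrist_force: [-2.7, -0.3, 4.8]
finger_gap: 0.058
grip_force: 33.1
```

Contact with the base (force changed by 6 N). Release, then go up after the fingers have opened.

Emit:
{"name": "apply_moves", "arguments": {"rows": [{"xyz":[0,0,0],"turn":[0,0,0],"grip":0.75},{"xyz":[0,0,0],"turn":[0,0,0],"grip":1},{"xyz":[0,0,0],"turn":[0,0,0],"grip":1},{"xyz":[0,0,0],"turn":[0,0,0],"grip":1},{"xyz":[0,0,0],"turn":[0,0,0],"grip":1},{"xyz":[0,0,0],"turn":[0,0,0],"grip":1}]}}

```text
clock: 6.25
tcp_pos: [0.6695, 0.1126, 0.0501]
orientation: [-0.0, 0.581, 0.814, -0.0]
wrist_force: [-0.4, 0.4, 0.9]
finger_gap: 0.0855
grip_force: 0.0
```

Emit:
{"name": "apply_moves", "arguments": {"rows": [{"xyz":[0,0,-10],"turn":[0,0,0],"grip":1},{"xyz":[0,0,-25],"turn":[0,0,0],"grip":1},{"xyz":[0,0,-45],"turn":[0,0,0],"grip":1},{"xyz":[0,0,-70],"turn":[0,0,0],"grip":1},{"xyz":[0,0,-100],"turn":[0,0,0],"grip":1},{"xyz":[0,0,-125],"turn":[0,0,0],"grip":1},{"xyz":[0,0,-140],"turn":[0,0,0],"grip":1},{"xyz":[0,0,-140],"turn":[0,0,0],"grip":1},{"xyz":[0,0,-140],"turn":[0,0,0],"grip":1}]}}

```text
clock: 7.0
tcp_pos: [0.6703, 0.1127, 0.192]
orientation: [0.001, 0.581, 0.814, 0.001]
wrist_force: [-1.3, 0.3, -0.1]
finger_gap: 0.0852
grip_force: 0.0
```

```bash
python3 - <<'E'
from h import *
a=imaging.read_camera("scene");w=cloud(a);s=env.get_state();print(s["tcp_pos"],s["finger_gap"],s["wrist_force"])
print("refill",rim(w,(.67,.108),.084,.1),"spare",rim(w,(.641,-.149),.086,.1))
print("tape",rim(w,(.454,.021),.03,.042))
cv2.imwrite("pics/s4.png",a["color"])
E
```

```text
[0.66947355 0.11260244 0.19034354] 0.0852885989698285 [-0.33174016  0.02830585  0.23183011]
refill (503, (0.6715394287109375, 0.10960565948486328, 0.029794435501098632), array([0.6721, 0.1111]), np.float64(0.09120209515691335)) spare (131, (0.642470458984375, -0.15333584594726563, 0.028030868530273437), array([ 0.6421, -0.1482]), np.float64(0.09136528833315394))
tape (271, (0.4526662902832031, 0.02244802474975586, 0.030508642196655274), array([0.4545, 0.024 ]), np.float64(0.035424702736844615))
```

View pics/s4.png

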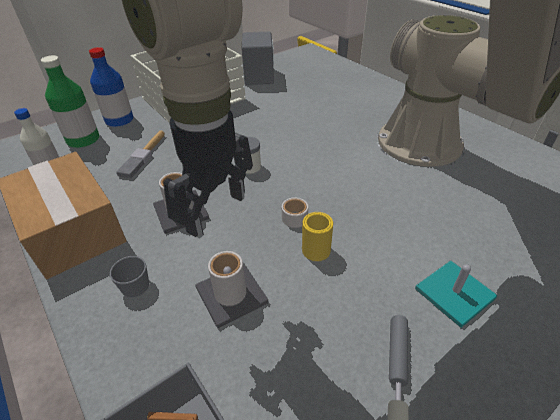

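The refill (228,280) stands upright on the dark holder with the post visible inside its bore. Its top is at 0.091–0.092, so it is fully home; the spare and tape are unmoved and the gripper is clear.

```bash
python3 -c "
from workcell import ticket
print(ticket.hand_in())"
```

```text
the job is handed in; nothing more can be done
None
```

The loose refill is threaded onto the empty post, upright and fully down on its base (top measured at about 91 mm, expected 92) and released; the tape roll and the spare refill are where they were, and the job is handed in at about 7 s on the robot's clock.

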